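# Box the drill bushes in order of size

### The arm

A 6-joint arm with a two-finger parallel gripper is mounted at the origin on the work surface; the furniture and walls round the work are solid. World frame = base frame: x ahead of the robot, y to its left, z up, the work surface at z = 0. Lengths are in m, angles in degrees, forces in N, time in s.
With the tool pointing down it reaches from about 0.4 to 0.825 m from the base axis. Payload 7 kg.
Tool frame: the origin (TCP) lies midway between the tips of the shut fingers; the grasp point (between the pads) lies r.tcp_to_grasp behind it (r.tcp_to_grasp is the distance from the TCP to the grasp point, in m); x points along the fingers, y is the direction in which the jaws open and shut, and the axes are right-handed (so a half turn about x gives the same grasp; the last joint's range is limited). The gripper opens to 88 mm and grips with 3 to 60 N. Pads are 19 mm wide; open, the fingers measure 130 mm over their backs; the gripper's body (78 mm by 193 mm) begins 47 mm behind the grasp point.
Start: joints at [-54.884, 20.546, 0.682, 0, -70.136, -16.507], TCP at [0.215, -0.64, 0.227] pointing down, gripper open.
Joint ranges: [-176.03, 176.03], [-82.01, 121.73], [-58.28, 71.71], [-173.87, 95.51], [-174.79, -0.11], [-173.66, 173.66]. Speed limits (degrees/s): [136.94, 136.94, 172.46, 180, 180, 180].

### API

Orientations are given as [roll, pitch, yaw] about the fixed x, y, z axes, in that order (R = Rz(yaw) Ry(pitch) Rx(roll)).
In Python, from plant import r gives the robot as it stands.
- The arm moves only by the tool carry_out, never from a script. Its argument "moves" is a list of rows, each a list of 7 numbers: the shift along the world's x, y, z in mm, then the turn, a rotation vector about the world's x, y, z in rad, then the opening in per cent of the stroke, from 0 (shut) to 100 (fully open). In form: [[x, y, z, wx, wy, wz, claw], ...]. A call has 1 to 5 rows; each row is the pose to reach, as a shift and turn from the pose commanded when the call began; what a row does not reach only later rows make up. A row lasts 1/10 s, in which the tool goes at most 50 mm and 8.59 degrees, less where a joint would pass 70% of its speed; a pose out of reach is approached as far as the arm can. A call with a gripper value outside its range is refused whole. The fingers move at their own pace and stop on an object; "squeeze" is the grip in N (left out, the last holds). Time passes only in rows, so rows that repeat a pose let the fingers close. It gives the time, the measured TCP pose, the force and the opening at its end, in the units of the state.
- r.get_state(): the state, without advancing time (a new reading comes with each control period).
- r.capture(name): name is "scene" or "top" or "wrist"; returns the picture (480x640x3 uint8, blue, green, red); there is no depth.
- r.camera_params(name): a dict with "K" (3x3 intrinsics, pixels), "rvec" (rotation vector, rad) and "tvec" (3), from world to camera coordinates, as OpenCV has them. Camera axes: x right, y down, z forward; pixel columns grow to the right and rows downward; lengths in m; the calibration is good to about 2 mm. A picture is of the moment at which its call begins: read the wrist's pose just before it. camera_params takes no time and is no camera call; for the wrist camera it gives the pose at the moment of the call.
- r.close_job(): hands the job in, once; it reports no verdict.
The state is a dict: "time_s": time; "joints": joint angles; "qd": joint speeds; "joint_torque": joint torques, N m; "tcp_pos": TCP position; "eef_rot": TCP orientation; "contact_force": force on the tool from outside, world axes, zero at the start; "moment": the same for the moment, N m; "gripper_width": finger opening in m.
Only numpy, scipy, OpenCV 4.12 (cv2) and the standard library are available. Lean on these libraries where they do the work, as an engineer would, in place of code of your own. Each camera call takes 0.05 s, during which the arm holds its last target. There are 200 camera calls.

### The job

Put the four steel drill bushes into the wooden box, one to each compartment, standing upright as they stand now, in order of size: the smallest at the end where the stop with the thumbscrew is, the largest at the other end. Then put the lid on the box so that it sits fully down on the rim. Mind the two binders, 32 cm tall, standing in the middle of the bench between box and lid, and the drawer cabinet to the right.

Things in the scene. Friction and masses are not known exactly. Their poses are not given: they have to be found in the camera images.
- bush_1: the smallest drill bush: a plain round steel tube standing on end, 18 mm outside diameter, 22 mm high, loose. Origin at the centre of its underside, z up along its axis.
- bush_2: the second smallest drill bush: a plain round steel tube standing on end, 25 mm outside diameter, 26 mm high, loose. Origin at the centre of its underside, z up along its axis.
- bush_3: the second largest drill bush: a plain round steel tube standing on end, 32 mm outside diameter, 30 mm high, loose. Origin at the centre of its underside, z up along its axis.
- bush_4: the largest drill bush: a plain round steel tube standing on end, 39 mm outside diameter, 34 mm high, loose. Origin at the centre of its underside, z up along its axis.
- lid: loose wooden lid, 0.16 kg: plate 110 (x) x 239 (y) x 6 mm, a pad 88 x 217 x 6 mm below it, a square knob 26 x 26 mm, sides along x and y, on its middle. Origin: centre of the pad's underside, on which it lies; plate z 6 to 12, knob z 19 to 43 mm. Ends alike. The pad drops inside the box walls with 6 mm play all round; with the plate down on the rim, the lid's origin is 44 mm above the box's.
- box: wooden box, open on top, fixed: 110 (x) x 239 (y) x 50 mm high, walls and floor 5 mm. Origin: centre of its underside. Three partitions, 3 mm thick, 12 mm above the floor, make a row along y of four compartments, each 100 (x) by about 55 mm (y), centred at x = 0, y = -87, -29, 29 and 87 mm, floor at z = 5 mm.
- screw_stop: end stop with the thumbscrew: aluminium block 60 x 22 x 20 mm fixed against a short end of the box, with a round knurled brass screw head 25 mm across on top, 42 mm high in all. It may be at either end (box y = -131 or +131 mm); a like block without the screw is at the other. Origin: centre of its underside, axes as the box's.

How it is judged (in metres and radians):
At the end, for the whole second after the job is handed in: Each bush upright (0.08 rad) on the floor (3 mm) of its own compartment (middle within 22 mm along the row, 45 mm across), sizes rising from the thumbscrew end; lid level on the rim (height 2.5 mm, centre 10 mm, turn 0.1 rad, either way round); all at rest (((y of screw_stop in the frame of box above 0 m and y of bush_1 in the frame of box between 0.065 and 0.109 m and y of bush_2 in the frame of box between 0.007 and 0.051 m and y of bush_3 in the frame of box between -0.051 and -0.007 m and y of bush_4 in the frame of box between -0.109 and -0.065 m) or (y of screw_stop in the frame of box below 0 m and y of bush_1 in the frame of box between -0.109 and -0.065 m and y of bush_2 in the frame of box between -0.051 and -0.007 m and y of bush_3 in the frame of box between 0.007 and 0.051 m and y of bush_4 in the frame of box between 0.065 and 0.109 m)) and x of bush_1 in the frame of box between -0.045 and 0.045 m and z of bush_1 in the frame of box between 0.002 and 0.008 m and angle between each of bush_1, bush_2, bush_3, bush_4's own z axis and vertical below 0.08 rad and linear speed of each of bush_1, bush_2, bush_3, bush_4, lid below 0.01 m/s and x of bush_2 in the frame of box between -0.045 and 0.045 m and z of bush_2 in the frame of box between 0.002 and 0.008 m and x of bush_3 in the frame of box between -0.045 and 0.045 m and z of bush_3 in the frame of box between 0.002 and 0.008 m and x of bush_4 in the frame of box between -0.045 and 0.045 m and z of bush_4 in the frame of box between 0.002 and 0.008 m and z of lid in the frame of box between 0.0415 and 0.0465 m and horizontal distance between lid and box below 0.01 m and angle between the y axis of lid and the y axis of box, either way round below 0.1 rad and angle between lid's own z axis and vertical below 0.03 rad); the robot touches nothing.
It also fails if it takes over 144 s, if anything falls off the work surface, if the arm or the gripper's body presses on something with over 40 N, if the wrist force passes 120 N, or if a joint passes its speed limit or range.

## Working session

There is one attempt and no reset: what is moved stays moved. The work goes in short steps, Python scripts to look and compute and a tool call to move; the robot and the scene stay as the last step left them, time stands still between calls to the robot, and variables do not carry over. Pictures are saved under pics/ and viewed, about 12 in all and at most 16, crops included, and the job is handed in when it is done.

Besides the shell and the picture viewer there is one more tool, called as name([rows], argument=value, ...), one row to a line, values as JSON. carry_out: Moves the arm, as the interface text tells. Its arguments: {"type":"object","properties":{"moves":{"type":"array"},"squeeze":{"type":"number"}},"required":["moves"]}

```bash
ls; mkdir -p pics; python3 - <<'E'
from plant import r
import cv2,numpy as np
s=r.get_state();print(s, r.tcp_to_grasp)
for n in("scene","top","wrist"):
    p=r.camera_params(n);print(n,p)
    R=cv2.Rodrigues(np.array(p['rvec'],float))[0];print(-R.T@np.array(p['tvec']).ravel())
    cv2.imwrite(f"pics/{n}0.png",r.capture(n))
E
```

```text
pics
{'time_s': 0.0, 'joints': array([-5.48831074e+01,  2.05922988e+01,  6.32593621e-01, -2.19279433e-02,
       -7.01358333e+01, -1.65073904e+01]), 'qd': array([-0.07807989, -0.13469181, -0.03210908,  0.06341181,  0.01471887,
       -0.17404756]), 'joint_torque': array([ 1.17770705e-04, -5.82722032e+01,  2.93058336e+01,  6.99735403e+00,
        6.91729132e-03, -1.60240966e-04]), 'tcp_pos': array([ 0.21522869, -0.63923335,  0.22559829]), 'eef_rot': array([ 94.33353664,  89.90226229, 112.93557072]), 'contact_force': array([ 0.5881444 , -0.49822707,  0.52215406]), 'moment': array([-0.02665403, -0.01937791,  0.01805446]), 'gripper_width': 0.08786445889200109} 0.0188
scene {'K': array([[523.47354284,   0.        , 324.6092556 ],
       [  0.        , 523.47354284, 249.50958258],
       [  0.        ,   0.        ,   1.        ]]), 'rvec': array([ 0.91133462, -2.29719088,  1.25024282]), 'tvec': array([0.40863959, 0.18266114, 0.99923088])}
[-0.22637873  0.81307571  0.69747711]
top {'K': array([[572.74807311,   0.        , 315.22970187],
       [  0.        , 572.74807311, 240.92118744],
       [  0.        ,   0.        ,   1.        ]]), 'rvec': array([ 2.19780643, -2.1555463 ,  0.08412711]), 'tvec': array([0.05453816, 0.48001704, 1.59025078])}
[0.34629701 0.0541478  1.62463372]
wrist {'K': array([[402.02023609,   0.        , 315.55512354],
       [  0.        , 402.02023609, 236.2023431 ],
       [  0.        ,   0.        ,   1.        ]]), 'rvec': array([-1.7379405 , -2.41771542, -0.31223166]), 'tvec': array([ 0.67460295, -0.03242404,  0.38898642])}
[ 0.15173727 -0.66133806  0.38348229]
```

View pics/top0.png

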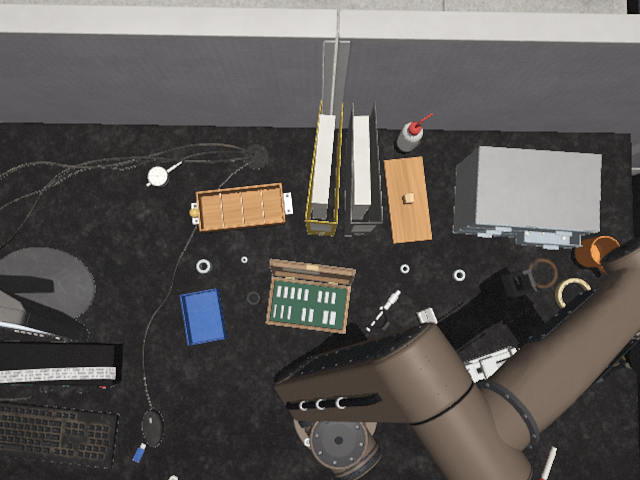

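View pics/scene0.png

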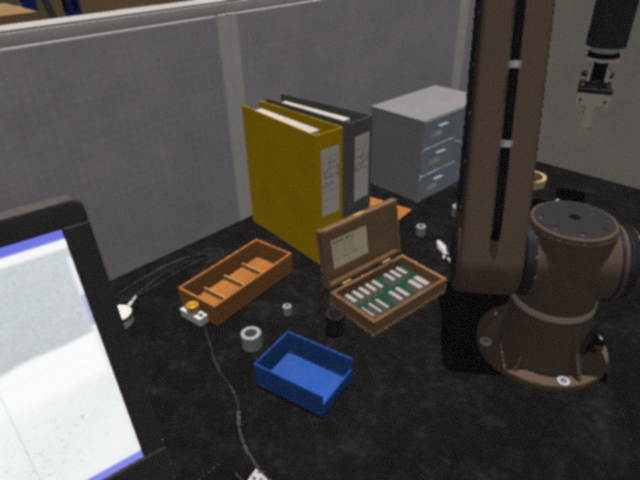

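View pics/wrist0.png

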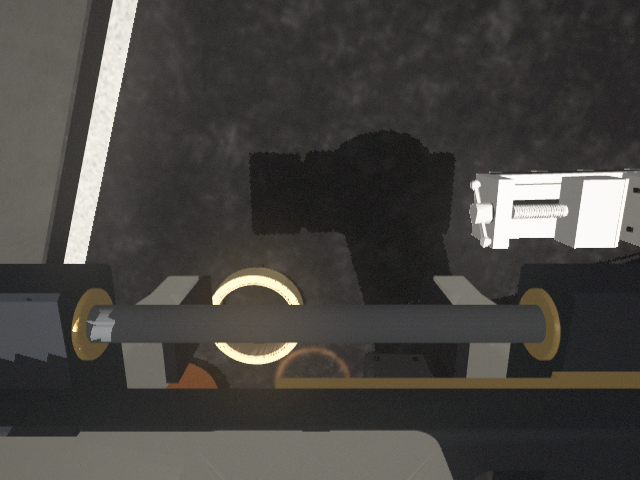

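The top view shows the box at about (240,208), with the thumbscrew at its left end (194,212), which is world +y. The bushes are at (203,266), (244,260), (405,268) and (460,275), and the lid is at (408,200) with its knob at (409,198). The binders are at about x 310–380.

```bash
cat > h.py <<'E'
import cv2,numpy as np
from plant import r
def ray(p,uv,z):
    R=cv2.Rodrigues(np.array(p['rvec'],float))[0];t=np.array(p['tvec'],float).ravel()
    c=-R.T@t; u=cv2.undistortPoints(np.array(uv,float).reshape(-1,1,2),p['K'],None).reshape(-1,2)
    d=np.c_[u,np.ones(len(u))]@R
    return c+d*((z-c[2])/d[:,2])[:,None]
def proj(p,X): return cv2.projectPoints(np.array(X,float).reshape(-1,1,3),p['rvec'],p['tvec'],p['K'],None)[0].reshape(-1,2)
E
python3 - <<'E'
from h import *
im=cv2.imread('pics/top0.png');p=r.camera_params('top')
g=cv2.cvtColor(im,cv2.COLOR_BGR2GRAY);hsv=cv2.cvtColor(im,cv2.COLOR_BGR2HSV)
for (u,v,h,n) in [(203,266,.034,'a'),(244,260,.022,'b'),(405,268,.026,'c'),(460,275,.030,'d')]:
    w=14;c=(g[v-w:v+w,u-w:u+w]>110).astype(np.uint8)
    cs=max(cv2.findContours(c,cv2.RETR_EXTERNAL,cv2.CHAIN_APPROX_NONE)[0],key=cv2.contourArea)
    (x,y),rad=cv2.minEnclosingCircle(cs); x+=u-w;y+=v-w
    P=ray(p,[[x,y],[x+rad+.5,y]],h);print(n,x,y,P[0].round(4),'diam',2*np.linalg.norm(P[1]-P[0]).round(4))
m=cv2.inRange(hsv,(5,70,60),(22,255,255))
for n,b,z in[('box',(190,180,295,235),.05),('lid',(380,150,440,250),.012)]:
    k=np.zeros_like(m);k[b[1]:b[3],b[0]:b[2]]=m[b[1]:b[3],b[0]:b[2]]
    k=cv2.morphologyEx(k,cv2.MORPH_OPEN,np.ones((3,3)))
    cs=max(cv2.findContours(k,cv2.RETR_EXTERNAL,cv2.CHAIN_APPROX_NONE)[0],key=cv2.contourArea)
    B=cv2.boxPoints(cv2.minAreaRect(cs));P=ray(p,B,z);print(n,B.round(1).tolist(),P.round(3).tolist(),P.mean(0),np.linalg.norm(np.diff(P,axis=0),axis=1))
print('knob',ray(p,[[409,198]],.043),'screw',ray(p,[[194.5,212]],.042))
print('binder top corners z.32',ray(p,[[307,219],[335,222],[345,222],[381,222],[342,105],[320,105]],.32).round(3).tolist())
print('cab z.25',ray(p,[[455,210],[478,147],[600,155],[600,235]],.2).round(3).tolist())
a=cv2.resize(im[140:300,180:480],None,fx=2.6,fy=2.6,interpolation=cv2.INTER_CUBIC);cv2.imwrite('pics/crop1.png',a)
E
```

```text
a 202.81034469604492 265.67241382598877 [0.4027 0.3748 0.034 ] diam 0.0428
b 244.0 259.3333330154419 [0.4231 0.2624 0.022 ] diam 0.0214
c 404.46774196624756 268.14516162872314 [ 0.407  -0.1864  0.026 ] diam 0.0284
d 459.1666669845581 274.8333330154419 [ 0.3912 -0.3377  0.03  ] diam 0.0354
box [[187.5, 191.89999389648438], [281.3999938964844, 181.6999969482422], [285.8999938964844, 223.0], [192.0, 233.1999969482422]] [[0.606, 0.422, 0.05], [0.64, 0.161, 0.05], [0.524, 0.146, 0.05], [0.491, 0.405, 0.05]] [0.56551177 0.28325869 0.05      ] [0.26269809 0.11644168 0.26111807]
lid [[382.79998779296875, 159.6999969482422], [422.3999938964844, 155.1999969482422], [432.1000061035156, 239.3000030517578], [392.5, 243.89999389648438]] [[0.716, -0.125, 0.012], [0.731, -0.237, 0.012], [0.49, -0.266, 0.012], [0.475, -0.154, 0.012]] [ 0.60329936 -0.1955186   0.012     ] [0.11398483 0.24256616 0.11259096]
knob [[ 0.60195856 -0.19515723  0.043     ]] screw [[0.55143639 0.40170564 0.042     ]]
binder top corners z.32 [[0.504, 0.082, 0.32], [0.498, 0.018, 0.32], [0.499, -0.005, 0.32], [0.5, -0.088, 0.32], [0.773, 0.006, 0.32], [0.772, 0.057, 0.32]]
cab z.25 [[0.548, -0.286, 0.2], [0.71, -0.344, 0.2], [0.695, -0.651, 0.2], [0.492, -0.647, 0.2]]
```

View pics/crop1.png

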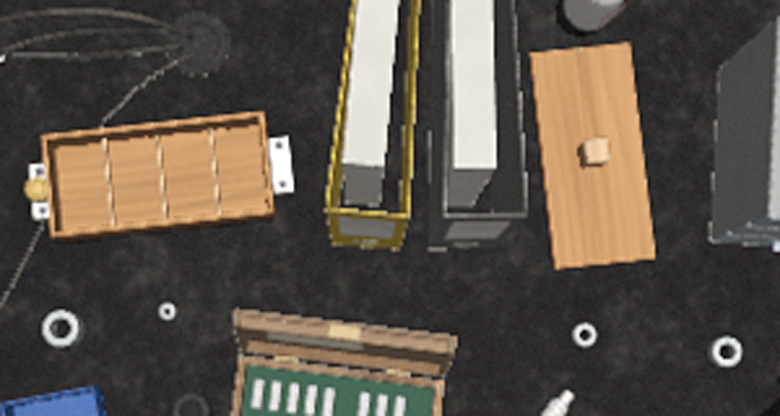

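The four bushes have apparent diameters of 43, 21, 28 and 35 mm. Left to right they are therefore bush_4, bush_1, bush_2 and bush_3. The thumbscrew is at box +y (world +y), so bush_1 goes to the world +y end. I'll check clearances, then start with bush_3 on the right.

```bash
python3 - <<'E'
from h import *
p=r.camera_params('top')
f=lambda L,z:ray(p,L,z)[:,:2].round(3).tolist()
B=[[196.2,191.2],[281.5,183.1],[285.8,221.9],[200,231.5]]
P=ray(p,B,.05);print(P.round(3).tolist(),P.mean(0));print(np.linalg.norm(np.roll(P,-1,0)-P,axis=1))
d=P[0]-P[1]+P[3]-P[2];print('yaw',np.degrees(np.arctan2(-d[0],d[1])))
print('stops mid z.02',f([[191,212]],.042),f([[288,203.5]],.02))
print('tray',f([[181,296],[216,290],[226,340]],.05))
print('cab base',f([[455,234],[455,195],[580,247]],0),f([[472,228],[585,238]],.175))
print('case',f([[270,262],[355,270],[268,325]],.1),'binder base right',f([[381,222]],.32))
E
```

```text
[[0.609, 0.397, 0.05], [0.636, 0.161, 0.05], [0.528, 0.146, 0.05], [0.496, 0.383, 0.05]] [0.56718777 0.27171954 0.05      ]
[0.23826603 0.10934859 0.23865789 0.11331018]
yaw 7.042563262070419
stops mid z.02 [[0.551, 0.411]] [[0.584, 0.143]]
tray [[0.318, 0.428], [0.336, 0.333], [0.201, 0.301]]
cab base [[0.508, -0.333], [0.62, -0.333], [0.478, -0.688]] [[0.507, -0.335], [0.487, -0.621]]
case [[0.414, 0.183], [0.397, -0.044], [0.247, 0.184]] binder base right [[0.5, -0.088]]
```

carry_out([
  [25,43,0,0,0,0,100],
  [50,86,0,0,0,0,100],
  [75,129,0,0,0,0,90],
  [100,172,0,0,0,0,80],
  [125,215,0,0,0,0,70],
], squeeze=20)

```text
time_s: 0.65
tcp_pos: [0.3408, -0.4229, 0.2264]
eef_rot: [106.3, 90.0, 124.9]
contact_force: [1.3, 0.2, 0.7]
gripper_width: 0.0692
```

carry_out([
  [25,43,-30,0,0,0,70],
  [30,70,-60,0,0,0,70],
  [30,70,-80,0,0,0,70],
  [30,70,-80,0,0,0,70],
])

```text
time_s: 1.05
tcp_pos: [0.369, -0.3528, 0.1441]
eef_rot: [131.7, 89.7, 150.4]
contact_force: [-0.4, 0.4, 0.1]
gripper_width: 0.0613
```

```bash
python3 - <<'E'
from h import *
s=r.get_state();p=r.camera_params('wrist');im=r.capture('wrist');cv2.imwrite('pics/w1.png',im)
print(s['tcp_pos'],s['eef_rot'])
print('pred',proj(p,[[.3912,-.3377,.03],[.407,-.1864,.026]]), 'tcp',proj(p,[s['tcp_pos']]))
E
```

```text
[ 0.36904794 -0.35277486  0.14413122] [131.71226797  89.7122813  150.42670064]
pred [[325.59723636 266.44134474]
 [506.03153776 343.48100183]] tcp [[316.53867744 295.66763772]]
```

View pics/w1.png

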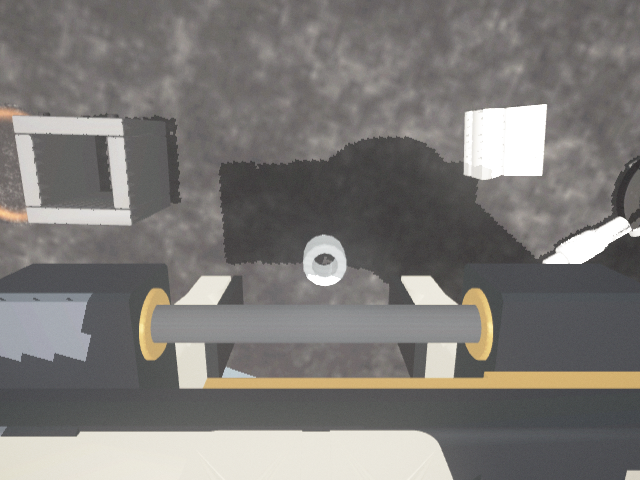

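The wrist view shows bush_3 centred at about (325,263), within 3 px of the prediction. I'll descend and grip it.

carry_out([
  [21,17,-30,0,0,0,70],
  [21,17,-75,0,0,0,70],
  [21,17,-110,0,0,0,70],
  [21,17,-132,0,0,0,70],
  [21,17,-139,0,0,0,70],
])

```text
time_s: 1.6
tcp_pos: [0.3908, -0.3384, 0.0063]
eef_rot: [145.1, 89.9, 163.6]
contact_force: [0.3, -0.4, 0.8]
gripper_width: 0.0615
```

carry_out([
  [0,0,0,0,0,0,20],
  [0,0,0,0,0,0,20],
  [0,0,0,0,0,0,20],
  [0,0,0,0,0,0,20],
  [0,0,0,0,0,0,20],
])

```text
time_s: 2.1
tcp_pos: [0.392, -0.338, 0.0085]
eef_rot: [-40.2, 89.9, -21.6]
contact_force: [-0.4, 0.1, 5.8]
gripper_width: 0.0289
```

```bash
python3 - <<'E'
from h import *
s=r.get_state();im=r.capture('wrist');cv2.imwrite('pics/w2.png',im[180:440,120:520])
print(s['tcp_pos'],s['eef_rot'],s['contact_force'],s['gripper_width'])
E
```

```text
[ 0.3920041  -0.33795284  0.00851285] [-40.16554563  89.89494013 -21.55280772] [-0.44735273  0.14790205  5.79842376] 0.028913537777502354
```

View pics/w2.png

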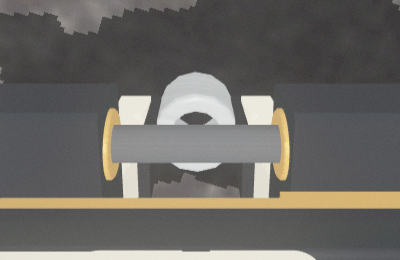

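```bash
python3 - <<'E'
from h import *
p=r.camera_params('wrist')
a=np.linspace(0,2*np.pi,60)
for x,y in[(.391,-.338)]:
  for z in(0,.03):
    q=proj(p,np.c_[x+.016*np.cos(a),y+.016*np.sin(a),0*a+z])-[120,180];print(z,q.min(0),q.max(0))
s=r.get_state();print(proj(p,[s['tcp_pos']])-[120,180])
E
```

```text
0 [160.83686623  71.45544668] [233.28227766 139.21291717]
0.03 [153.96676095  95.73247081] [240.56687405 175.07364388]
[[196.43583754 115.7293818 ]]
```

carry_out([
  [0,0,40,0,0,0,20],
  [3,17,80,0,0,0,20],
  [6,34,120,0,0,0,20],
  [9,51,160,0,0,0,20],
  [12,68,200,0,0,0,20],
])

```text
time_s: 2.65
tcp_pos: [0.4028, -0.2688, 0.2093]
eef_rot: [48.7, 90.0, 67.3]
contact_force: [0.6, -0.1, -1.5]
gripper_width: 0.0284
```

carry_out([
  [3,17,40,0,0,0.14,20],
  [6,34,80,0,0,0.28,20],
  [9,51,120,0,0,0.42,20],
  [12,68,160,0,0,0.56,20],
  [18,102,195,0,0,0.7,20],
])

```text
time_s: 3.15
tcp_pos: [0.4208, -0.1676, 0.4047]
eef_rot: [-69.0, 89.9, -10.0]
contact_force: [2.5, -0.2, -1.4]
gripper_width: 0.0289
```

carry_out([
  [16,46,0,0,0,0.14,20],
  [32,92,0,0,0,0.28,20],
  [48,138,0,0,0,0.42,20],
  [64,184,0,0,0,0.56,20],
  [80,230,0,0,0,0.668,20],
])

```text
time_s: 3.65
tcp_pos: [0.5011, 0.0643, 0.4028]
eef_rot: [-36.1, 90.0, 61.3]
contact_force: [0.6, -1.0, -2.0]
gripper_width: 0.0285
```

carry_out([
  [17,45,0,0,0,0,20],
  [34,90,0,0,0,0,20],
  [51,135,0,0,0,0,20],
  [69,181,0,0,0,0,20],
  [69,181,-50,0,0,0,20],
])

```text
time_s: 4.15
tcp_pos: [0.5748, 0.2499, 0.3569]
eef_rot: [-66.8, 89.4, 30.4]
contact_force: [1.9, 0.7, -1.6]
gripper_width: 0.0283
```

carry_out([
  [0,0,-50,0,0,0,20],
  [0,0,-100,0,0,0,20],
  [0,0,-150,0,0,0,20],
  [0,0,-190,0,0,0,20],
  [0,0,-190,0,0,0,20],
])

```text
time_s: 4.65
tcp_pos: [0.5666, 0.2411, 0.1563]
eef_rot: [114.7, 89.3, -148.3]
contact_force: [-0.9, -1.2, -1.4]
gripper_width: 0.0288
```

```bash
python3 - <<'E'
from h import *
s=r.get_state();p=r.camera_params('wrist');im=r.capture('wrist');cv2.imwrite('pics/w3.png',im)
print(s['tcp_pos'],s['eef_rot'],s['gripper_width'])
print('tcp',proj(p,[s['tcp_pos']]))
c=np.array([.567,.272]);t=np.radians(7)
ex=np.array([np.cos(t),np.sin(t)]);ey=np.array([-np.sin(t),np.cos(t)])
print(proj(p,[[*(c+a*.055*ex+b*.1195*ey),.05] for a,b in((1,1),(1,-1),(-1,-1),(-1,1))]))
E
```

```text
[0.56659536 0.24105064 0.15628195] [ 114.72199277   89.33857755 -148.34408523] 0.028821585120689528
tcp [[317.08518649 297.46064918]]
[[238.42862416 424.80625687]
 [219.61621309  97.49994419]
 [396.0289079   97.39591129]
 [381.08349586 423.64077435]]
```

View pics/w3.png

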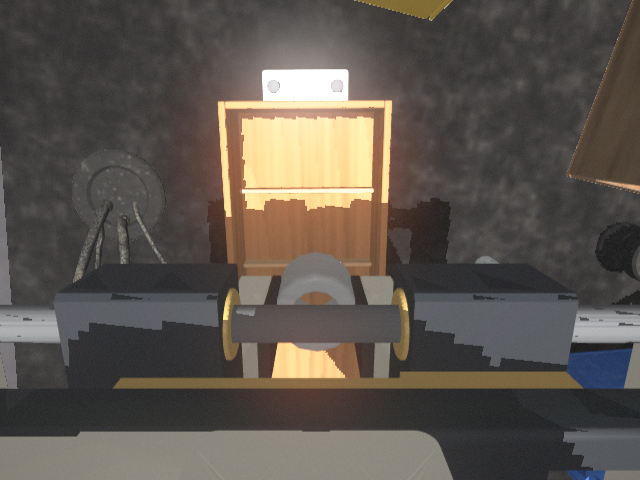

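The wrist view shows the box's far rim corners at (219,102) and (391,101), square to the gripper. The bush is held upright. The box sits about 2–3 mm further +y than I estimated, so I'll correct for that and lower.

carry_out([
  [2,3,-40,0,0,0,20],
  [2,3,-80,0,0,0,20],
  [2,3,-115,0,0,0,20],
  [2,3,-140,0,0,0,20],
  [2,3,-140,0,0,0,20],
])

```text
time_s: 5.2
tcp_pos: [0.5722, 0.2461, 0.0219]
eef_rot: [124.0, 89.9, -139.0]
contact_force: [-0.7, 0.3, -1.0]
gripper_width: 0.0289
```

carry_out([
  [0,0,-4,0,0,0,20],
  [0,0,-8,0,0,0,20],
  [0,0,-8,0,0,0,20],
])

```text
time_s: 5.5
tcp_pos: [0.5732, 0.247, 0.0161]
eef_rot: [-58.8, 89.9, 38.2]
contact_force: [-0.8, 0.1, -1.4]
gripper_width: 0.0288
```

Down 2 mm more, then open to 46 mm (about 52%) and rise.

carry_out([
  [0,0,-2,0,0,0,20],
  [0,0,-2,0,0,0,20],
  [0,0,-2,0,0,0,20],
])

```text
time_s: 5.8
tcp_pos: [0.573, 0.2468, 0.0135]
eef_rot: [-65.4, 89.9, 31.6]
contact_force: [-0.0, 0.7, 5.0]
gripper_width: 0.0287
```

carry_out([
  [0,0,0,0,0,0,52],
  [0,0,0,0,0,0,52],
  [0,0,0,0,0,0,52],
])

```text
time_s: 6.1
tcp_pos: [0.5722, 0.2461, 0.0123]
eef_rot: [114.3, 90.0, -148.8]
contact_force: [0.8, 0.8, -0.0]
gripper_width: 0.0442
```

carry_out([
  [0,0,30,0,0,0,52],
  [0,0,80,0,0,0,52],
  [0,0,130,0,0,0,52],
  [0,0,180,0,0,0,52],
  [0,0,230,0,0,0,52],
])

```text
time_s: 6.6
tcp_pos: [0.5719, 0.2459, 0.2446]
eef_rot: [100.9, 90.0, -162.2]
contact_force: [1.3, 1.4, -0.9]
gripper_width: 0.0453
```

```bash
python3 - <<'E'
from h import *
s=r.get_state();print(s['tcp_pos'],s['joints'].round(1),s['gripper_width'])
im=r.capture('top');cv2.imwrite('pics/t2.png',cv2.resize(im[140:300,160:320],None,fx=3.75,fy=3.75,interpolation=cv2.INTER_CUBIC))
im=r.capture('wrist');cv2.imwrite('pics/w4.png',im)
E
```

```text
[0.57190694 0.24593854 0.24456995] [ 41.2  15.1  -4.8  -0.  -70.2 -34.2] 0.04530603068781654
```

View pics/w4.png

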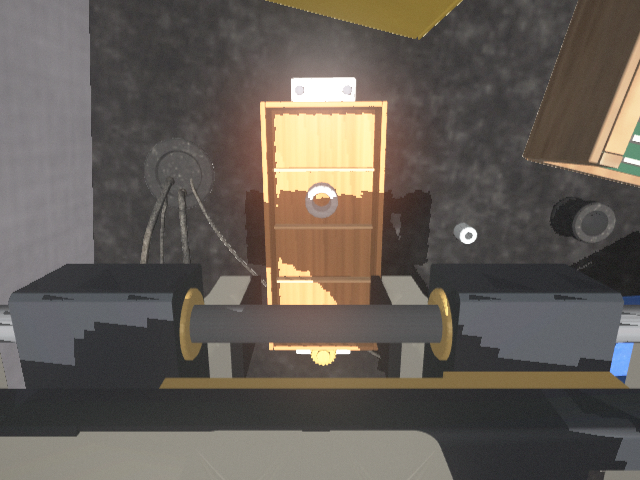

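Bush_3 stands in the second compartment from the plain-stop end, with its ring at (321,200). Rim corners are at (261,102), (386,101), (377,347) and (270,348). Bush_1 is at (467,236).

```bash
python3 - <<'E'
from h import *
p=r.camera_params('wrist');P=ray(p,[[261,102],[386,101],[378,347],[269,348]],.05);print(P.round(4).tolist())
m=P.mean(0);print('centre',m, [np.degrees(np.arctan2(-d[0],d[1])) for d in (P[3]-P[0],P[2]-P[1])],np.linalg.norm(np.roll(P,-1,0)-P,axis=1))
print('b3',ray(p,[[321.5,200]],.035),'b1',ray(p,[[467.5,235.5]],.022))
def tri(a,b):
    A=r.camera_params('top');B=r.camera_params('scene')
    M=lambda q:q['K']@np.c_[cv2.Rodrigues(np.array(q['rvec'],float))[0],np.array(q['tvec'],float).ravel()]
    X=cv2.triangulatePoints(M(A),M(B),np.array(a,float).reshape(2,1),np.array(b,float).reshape(2,1));return (X[:3]/X[3]).ravel().round(3)
print('case lid corner',tri((270,260),(318,233)),'case right',tri((355,270),(399,203)),'cup',tri((253,298),(335,315)),'tray',tri((216,290),(287,335)),tri((181,296),(352,372)))
E
```

```text
[[0.6357, 0.1635, 0.05], [0.5307, 0.1498, 0.05], [0.4998, 0.38, 0.05], [0.6073, 0.3951, 0.05]]
centre [0.56834174 0.27210793 0.05      ] [np.float64(6.983606722874036), np.float64(7.646672211654334)] [0.10586535 0.2322479  0.1085677  0.23339294]
b3 [[0.57374338 0.24305262 0.035     ]] b1 [[0.4255766  0.26252885 0.022     ]]
case lid corner [0.415 0.177 0.161] case right [ 0.388 -0.045  0.152] cup [0.316 0.232 0.038] tray [0.337 0.336 0.041] [0.257 0.386 0.062]
```

carry_out([
  [-30,3,0,0,0,0.149,52],
  [-60,6,0,0,0,0.298,52],
  [-90,9,0,0,0,0.447,52],
  [-120,12,0,0,0,0.596,52],
  [-147,17,0,0,0,0.745,52],
])

```text
time_s: 7.2
tcp_pos: [0.4239, 0.2629, 0.2423]
eef_rot: [65.6, 90.0, -154.4]
contact_force: [-0.0, 0.1, -0.0]
gripper_width: 0.0454
```

carry_out([
  [0,0,0,0,0,0.149,52],
  [0,0,0,0,0,0.298,52],
  [0,0,0,0,0,0.447,52],
  [0,0,0,0,0,0.596,52],
  [0,0,0,0,0,0.745,52],
])

```text
time_s: 7.7
tcp_pos: [0.4252, 0.2632, 0.2423]
eef_rot: [30.1, 90.0, -147.2]
contact_force: [0.2, -0.3, -0.2]
gripper_width: 0.0454
```

carry_out([
  [0,0,0,0,0,0.149,52],
  [0,0,0,0,0,0.298,52],
  [0,0,-30,0,0,0.447,52],
  [0,0,-60,0,0,0.596,52],
  [0,0,-90,0,0,0.745,52],
])

```text
time_s: 8.2
tcp_pos: [0.4252, 0.2632, 0.1516]
eef_rot: [-158.3, 90.0, 67.1]
contact_force: [0.3, 0.3, 0.2]
gripper_width: 0.0455
```

carry_out([
  [0,0,0,0,0,0.149,52],
  [0,0,0,0,0,0.26,52],
  [0,0,0,0,0,0.26,52],
])

```text
time_s: 8.5
tcp_pos: [0.4252, 0.2631, 0.1521]
eef_rot: [-8.3, 89.9, -128.3]
contact_force: [0.1, 0.7, -0.1]
gripper_width: 0.0453
```

```bash
python3 - <<'E'
from h import *
s=r.get_state();p=r.camera_params('wrist');im=r.capture('wrist');cv2.imwrite('pics/w5.png',im[100:400,160:480])
print(s['tcp_pos'],s['eef_rot'],s['joints'].round(1),s['gripper_width'])
print('tcp',proj(p,[s['tcp_pos']]),proj(p,[[.4248,.2625,.022]]))
E
```

```text
[0.42517313 0.26306555 0.15208485] [  -8.33033361   89.94192471 -128.29839323] [ 54.3   7.8 -27.   -0.  -55.2  95.7] 0.04534541877870885
tcp [[313.99078865 297.38487403]] [[314.5773074  227.44928943]]
```

View pics/w5.png

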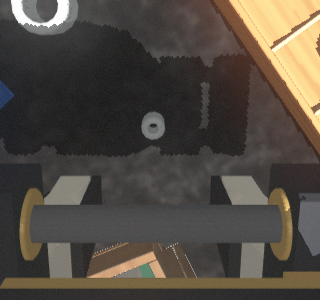

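Bush_1 shows at full-image (313,225) against a prediction of (314.6,227.4), so I can descend.

carry_out([
  [0,0,-45,0,0,0,52],
  [0,0,-90,0,0,0,52],
  [0,0,-125,0,0,0,52],
  [0,0,-140,0,0,0,52],
  [0,0,-147,0,0,0,52],
])

```text
time_s: 9.05
tcp_pos: [0.4247, 0.2625, 0.0039]
eef_rot: [-6.9, 89.8, -127.1]
contact_force: [0.8, 0.5, 0.8]
gripper_width: 0.0457
```

carry_out([
  [0,0,0,0,0,0,5],
  [0,0,0,0,0,0,5],
  [0,0,0,0,0,0,5],
  [0,0,0,0,0,0,5],
  [0,0,0,0,0,0,5],
])

```text
time_s: 9.55
tcp_pos: [0.4258, 0.2639, 0.0064]
eef_rot: [172.7, 89.9, 52.6]
contact_force: [-1.1, 0.6, 4.9]
gripper_width: 0.015
```

carry_out([
  [0,0,40,0,0,0,5],
  [0,0,80,0,0,0,5],
  [0,0,120,0,0,0.149,5],
  [30,20,150,0,0,0.298,5],
  [65,46,150,0,0,0.447,5],
])

```text
time_s: 10.05
tcp_pos: [0.4926, 0.3113, 0.1622]
eef_rot: [140.0, 89.4, 45.9]
contact_force: [0.0, 1.4, 0.7]
gripper_width: 0.0145
```

carry_out([
  [40,30,0,0,0,0.1,5],
  [67,50,0,0,0,0.2,5],
  [67,50,-40,0,0,0.2,5],
  [67,50,-75,0,0,0.2,5],
  [67,50,-75,0,0,0.2,5],
])

```text
time_s: 10.55
tcp_pos: [0.5546, 0.3567, 0.0752]
eef_rot: [-56.0, 89.5, -139.0]
contact_force: [-0.5, 0.6, 0.1]
gripper_width: 0.0142
```

```bash
python3 - <<'E'
from h import *
s=r.get_state();p=r.camera_params('wrist');im=r.capture('wrist');cv2.imwrite('pics/w6.png',im[80:440,120:520])
print(s['tcp_pos'],s['eef_rot'],s['joints'].round(1),s['gripper_width'])
E
```

```text
[0.55462371 0.35668821 0.07519346] [ -55.95570561   89.45646933 -139.02255525] [ 4.960e+01  2.650e+01 -1.130e+01 -1.000e-01 -5.280e+01  1.374e+02] 0.014234011313801666
```

View pics/w6.png

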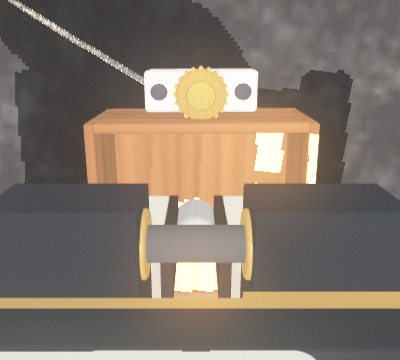

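The thumbscrew end is ahead, with the screw at crop (201,95). The held bush is centred laterally at x≈196 between walls at 85 and 318. I'll lower and release.

carry_out([
  [0,0,-35,0,0,0,5],
  [0,0,-58,0,0,0,5],
  [0,0,-66,0,0,0,5],
  [0,0,-69,0,0,0,5],
  [0,0,-69,0,0,0,5],
])

```text
time_s: 11.1
tcp_pos: [0.5582, 0.3601, 0.0134]
eef_rot: [122.8, 89.9, 39.8]
contact_force: [0.0, 0.4, 0.6]
gripper_width: 0.0148
```

carry_out([
  [0,0,0,0,0,0,5],
  [0,0,0,0,0,0,35],
  [0,0,0,0,0,0,40],
  [0,0,0,0,0,0,45],
])

```text
time_s: 11.5
tcp_pos: [0.5576, 0.3595, 0.0121]
eef_rot: [128.8, 90.0, 45.8]
contact_force: [0.5, 0.7, -0.1]
gripper_width: 0.033
```

carry_out([
  [0,0,40,0,0,0,45],
  [0,0,85,0,0,0,45],
  [-30,3,120,0,0,-0.149,70],
  [-70,7,140,0,0,-0.298,70],
  [-110,11,140,0,0,-0.447,70],
])

```text
time_s: 12.0
tcp_pos: [0.4478, 0.3717, 0.1552]
eef_rot: [160.1, 89.6, 51.1]
contact_force: [-0.2, 0.3, -0.1]
gripper_width: 0.0577
```

carry_out([
  [-42,5,0,0,0,-0.149,70],
  [-42,5,-20,0,0,-0.2,70],
  [-42,5,-40,0,0,-0.2,70],
  [-42,5,-40,0,0,-0.2,70],
])

```text
time_s: 12.4
tcp_pos: [0.404, 0.3741, 0.1097]
eef_rot: [-6.3, 89.8, -126.4]
contact_force: [-0.2, -0.2, -0.2]
gripper_width: 0.0613
```

```bash
python3 - <<'E'
from h import *
s=r.get_state();p=r.camera_params('wrist');im=r.capture('wrist');cv2.imwrite('pics/w7.png',im[100:400,160:480])
print(s['tcp_pos'],s['eef_rot'],s['joints'].round(1),s['gripper_width'])
print(proj(p,[[.4045,.375,.034]])-[160,100])
g=cv2.cvtColor(im,cv2.COLOR_BGR2GRAY);c=proj(p,[[.4045,.375,.034]])[0].astype(int);print(c)
E
```

```text
[0.40401094 0.37407247 0.10973072] [  -6.32833558   89.78683792 -126.35899859] [ 63.2  15.2 -23.8  -0.  -51.2  86.8] 0.06132203213572984
[[154.45322128 145.23126189]]
[314 245]
```

View pics/w7.png

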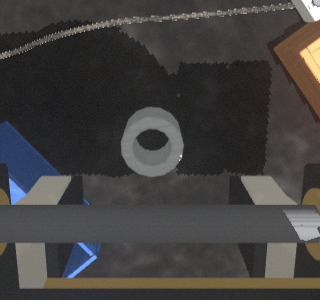

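Bush_4's ring is at crop (153,147), against a prediction of (154,145). The tray edge clears the finger by about 25 mm.

carry_out([
  [0,0,-40,0,0,0,70],
  [0,0,-75,0,0,0,70],
  [0,0,-95,0,0,0,70],
  [0,0,-102,0,0,0,70],
  [0,0,-102,0,0,0,70],
])

```text
time_s: 12.95
tcp_pos: [0.4058, 0.3753, 0.0095]
eef_rot: [18.6, 89.9, -101.4]
contact_force: [0.2, -0.1, 0.6]
gripper_width: 0.0608
```

carry_out([
  [0,0,0,0,0,0,28],
  [0,0,0,0,0,0,28],
  [0,0,0,0,0,0,28],
  [0,0,0,0,0,0,28],
  [0,0,0,0,0,0,28],
])

```text
time_s: 13.45
tcp_pos: [0.4057, 0.3762, 0.0106]
eef_rot: [-178.8, 89.9, 61.2]
contact_force: [-2.8, 0.4, 7.1]
gripper_width: 0.0358
```

carry_out([
  [0,0,40,0,0,0,28],
  [0,0,80,0,0,0.149,28],
  [20,-20,120,0,0,0.298,28],
  [45,-45,145,0,0,0.447,28],
  [80,-80,145,0,0,0.55,28],
])

```text
time_s: 13.95
tcp_pos: [0.4871, 0.297, 0.1593]
eef_rot: [133.5, 89.6, 45.5]
contact_force: [1.3, 0.7, -1.3]
gripper_width: 0.0358
```

carry_out([
  [32,-36,0,0,0,0.05,28],
  [64,-73,0,0,0,0.09,28],
  [94,-106,0,0,0,0.09,28],
  [94,-106,-40,0,0,0.09,28],
  [94,-106,-75,0,0,0.09,28],
])

```text
time_s: 14.45
tcp_pos: [0.5801, 0.1877, 0.0787]
eef_rot: [136.0, 89.9, 52.4]
contact_force: [-0.3, 0.7, -2.5]
gripper_width: 0.0353
```

carry_out([
  [0,0,0,0,0,0,28],
  [0,0,0,0,0,0,28],
])

```text
time_s: 14.65
tcp_pos: [0.5792, 0.189, 0.0796]
eef_rot: [-46.3, 89.9, -129.7]
contact_force: [1.3, -0.4, -1.1]
gripper_width: 0.0353
```

```bash
python3 - <<'E'
from h import *
s=r.get_state();p=r.camera_params('wrist');im=r.capture('wrist');cv2.imwrite('pics/w8.png',im[80:440,120:520])
print(s['tcp_pos'],s['eef_rot'],s['joints'].round(1),s['gripper_width'])
E
```

```text
[0.57920234 0.18901852 0.07963457] [ -46.30630599   89.88858201 -129.66700487] [ 36.4  21.9 -18.3   0.  -49.9 150.2] 0.035332492462733234
```

View pics/w8.png

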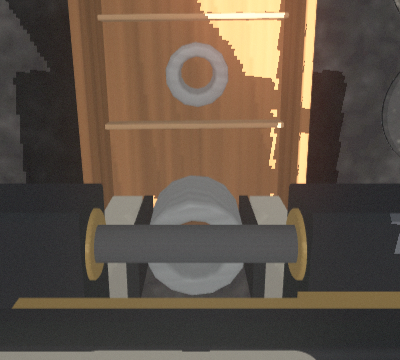

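Bush_3 is at (197,75), centred between the partitions. Bush_4 is held clear of the partition, so I'll lower and release.

carry_out([
  [0,0,-35,0,0,0,28],
  [0,0,-55,0,0,0,28],
  [0,0,-62,0,0,0,28],
  [0,0,-64,0,0,0,28],
  [0,0,-64,0,0,0,28],
])

```text
time_s: 15.2
tcp_pos: [0.5803, 0.1902, 0.0172]
eef_rot: [111.1, 89.9, 27.7]
contact_force: [0.4, -0.7, -2.1]
gripper_width: 0.0356
```

carry_out([
  [0,0,0,0,0,0,28],
  [0,0,0,0,0,0,50],
  [0,0,0,0,0,0,57],
  [0,0,0,0,0,0,57],
])

```text
time_s: 15.6
tcp_pos: [0.5798, 0.1895, 0.0162]
eef_rot: [112.0, 89.9, 28.6]
contact_force: [0.2, 0.6, -0.0]
gripper_width: 0.0491
```

carry_out([
  [0,0,40,0,0,0,57],
  [0,0,85,0,0,0,57],
  [0,0,130,0,0,0,57],
  [0,10,180,0,0,-0.13,57],
  [-10,20,230,0,0,-0.26,57],
])

```text
time_s: 16.1
tcp_pos: [0.5703, 0.2085, 0.2451]
eef_rot: [105.3, 90.0, 6.7]
contact_force: [0.9, 1.4, -0.1]
gripper_width: 0.05
```

carry_out([
  [-10,0,40,0,0,0,57],
  [-20,0,80,0,0,0,57],
  [-30,0,120,0,0,0,57],
  [-45,-15,150,0,0,-0.13,57],
  [-60,-55,158,0,0,-0.26,57],
])

```text
time_s: 16.6
tcp_pos: [0.5105, 0.155, 0.4042]
eef_rot: [140.5, 89.7, 27.2]
contact_force: [0.7, -1.0, -0.5]
gripper_width: 0.0498
```

carry_out([
  [-14,-45,0,0,0,-0.13,57],
  [-28,-90,0,0,0,-0.26,57],
  [-42,-135,0,0,0,-0.39,57],
  [-56,-180,0,0,0,-0.52,57],
  [-70,-225,0,0,0,-0.65,57],
])

```text
time_s: 17.1
tcp_pos: [0.4387, -0.0729, 0.4013]
eef_rot: [162.0, 89.9, 11.3]
contact_force: [1.1, -0.1, 0.2]
gripper_width: 0.0505
```

carry_out([
  [-16,-47,0,0,0,0,57],
  [-30,-90,-10,0,0,0,57],
  [-30,-115,-50,0,0,0,57],
  [-30,-115,-100,0,0,0,57],
  [-30,-115,-145,0,0,0,57],
])

```text
time_s: 17.6
tcp_pos: [0.409, -0.1872, 0.2543]
eef_rot: [164.9, 89.9, 14.4]
contact_force: [0.2, -0.4, -1.1]
gripper_width: 0.0502
```

carry_out([
  [0,0,-45,0,0,0,57],
  [0,0,-90,0,0,0,57],
  [0,0,-135,0,0,0,57],
  [0,0,-149,0,0,0,57],
  [0,0,-149,0,0,0,57],
])

```text
time_s: 18.1
tcp_pos: [0.4081, -0.1862, 0.1047]
eef_rot: [-31.7, 89.7, 177.9]
contact_force: [-0.4, -0.3, 0.9]
gripper_width: 0.0498
```

```bash
python3 - <<'E'
from h import *
s=r.get_state();p=r.camera_params('wrist');im=r.capture('wrist');cv2.imwrite('pics/w9.png',im)
print(s['tcp_pos'],s['eef_rot'],s['joints'].round(1),s['gripper_width'])
c=proj(p,[[.409,-.1864,.026],[.409,-.1864,0]]);print(c)
g=cv2.cvtColor(im,cv2.COLOR_BGR2GRAY);u,v=c[0].astype(int);w=40
k=g[v-w:v+w,u-w:u+w];_,b=cv2.threshold(k,0,255,cv2.THRESH_OTSU)
for q in cv2.findContours(b,cv2.RETR_EXTERNAL,cv2.CHAIN_APPROX_NONE)[0]:
    if cv2.contourArea(q)>100:print(np.array(cv2.boundingRect(q))+[u-w,v-w,0,0])
E
```

```text
[ 0.40814608 -0.18622254  0.10472555] [-31.65742324  89.72498912 177.89979855] [  0.8   6.3 -36.3  -0.  -47.7 118.8] 0.049822808350673056
[[316.04387729 244.90618651]
 [316.09413815 234.21783292]]
[296 222  39  46]
```

The numeric wrist check puts bush_2's outline centre at (315.5,245), against a prediction of (316,245). I'll descend.

carry_out([
  [0,0,-40,0,0,0,57],
  [0,0,-75,0,0,0,57],
  [0,0,-95,0,0,0,57],
  [0,0,-104,0,0,0,57],
  [0,0,-104,0,0,0,57],
])

```text
time_s: 18.65
tcp_pos: [0.4105, -0.1863, 0.003]
eef_rot: [83.0, 90.0, -67.4]
contact_force: [-0.0, -0.2, 0.8]
gripper_width: 0.0499
```

carry_out([
  [0,0,0,0,0,0,12],
  [0,0,0,0,0,0,12],
  [0,0,0,0,0,0,12],
  [0,0,0,0,0,0,12],
  [0,0,0,0,0,0,12],
])

```text
time_s: 19.15
tcp_pos: [0.4104, -0.1863, 0.0034]
eef_rot: [146.8, 89.9, -3.6]
contact_force: [-0.4, 2.3, 6.8]
gripper_width: 0.022
```

carry_out([
  [0,0,45,0,0,0,12],
  [0,0,93,0,0,0,12],
  [0,0,141,0,0,0,12],
  [0,0,189,0,0,0,12],
  [0,0,237,0,0,0,12],
])

```text
time_s: 19.65
tcp_pos: [0.4092, -0.1862, 0.242]
eef_rot: [166.7, 90.0, 16.3]
contact_force: [2.1, 0.4, -0.7]
gripper_width: 0.0222
```

carry_out([
  [0,0,48,0,0,0,12],
  [0,10,95,0,0,0,12],
  [5,25,140,0,0,0,12],
  [10,60,158,0,0,0.1,12],
  [15,108,160,0,0,0.2,12],
])

```text
time_s: 20.15
tcp_pos: [0.4256, -0.0781, 0.4028]
eef_rot: [144.9, 89.7, 6.0]
contact_force: [1.5, 0.5, -1.4]
gripper_width: 0.0222
```

carry_out([
  [15,42,0,0,0,0.147,12],
  [31,84,0,0,0,0.294,12],
  [47,126,0,0,0,0.441,12],
  [62,169,0,0,0,0.588,12],
  [78,211,0,0,0,0.735,12],
])

```text
time_s: 20.65
tcp_pos: [0.5028, 0.1346, 0.3999]
eef_rot: [163.8, 90.0, 67.3]
contact_force: [1.8, -0.0, -0.8]
gripper_width: 0.0222
```

carry_out([
  [15,42,0,0,0,0.12,12],
  [31,84,0,0,0,0.24,12],
  [47,126,0,0,0,0.24,12],
  [62,169,0,0,0,0.24,12],
  [62,169,-45,0,0,0.24,12],
])

```text
time_s: 21.15
tcp_pos: [0.5685, 0.3078, 0.358]
eef_rot: [117.1, 89.5, 34.1]
contact_force: [1.5, -0.5, -1.2]
gripper_width: 0.022
```

carry_out([
  [0,0,-50,0,0,0,12],
  [0,0,-100,0,0,0,12],
  [0,0,-150,0,0,0,12],
  [0,0,-200,0,0,0,12],
  [0,0,-250,0,0,0,12],
])

```text
time_s: 21.65
tcp_pos: [0.5645, 0.3014, 0.103]
eef_rot: [167.5, 90.0, 84.4]
contact_force: [0.9, 0.9, -1.4]
gripper_width: 0.0216
```

carry_out([
  [0,0,-20,0,0,0,12],
  [0,0,-30,0,0,0,12],
  [0,0,-30,0,0,0,12],
  [0,0,-30,0,0,0,12],
])

```text
time_s: 22.05
tcp_pos: [0.5658, 0.3024, 0.0762]
eef_rot: [116.2, 89.9, 33.1]
contact_force: [0.7, 0.3, -0.6]
gripper_width: 0.0222
```

```bash
python3 - <<'E'
from h import *
s=r.get_state();p=r.camera_params('wrist');im=r.capture('wrist');cv2.imwrite('pics/w10.png',im[80:440,120:520])
print(s['tcp_pos'],s['eef_rot'],s['joints'].round(1),s['gripper_width'])
E
```

```text
[0.56576941 0.30238337 0.07615356] [116.22938431  89.88795583  33.14861381] [ 45.5  24.6 -14.3   0.  -50.9 141.4] 0.022162917399683412
```

View pics/w10.png

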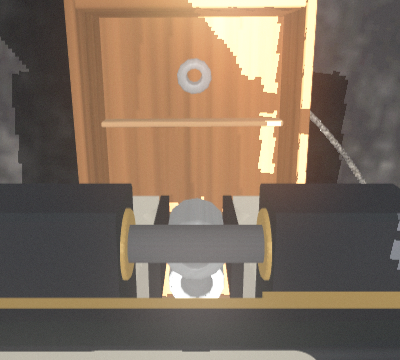

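Bush_1 stands in the end compartment at (195,75), and bush_2 is held over the next one. I'll lower and release.

carry_out([
  [0,0,-35,0,0,0,12],
  [0,0,-55,0,0,0,12],
  [0,0,-64,0,0,0,12],
  [0,0,-68,0,0,0,12],
  [0,0,-68,0,0,0,12],
])

```text
time_s: 22.6
tcp_pos: [0.5657, 0.3024, 0.0087]
eef_rot: [116.0, 89.9, 32.9]
contact_force: [0.0, 0.1, -0.1]
gripper_width: 0.022
```

carry_out([
  [0,0,0,0,0,0,12],
  [0,0,0,0,0,0,40],
  [0,0,0,0,0,0,45],
  [0,0,0,0,0,0,45],
])

```text
time_s: 23.0
tcp_pos: [0.5651, 0.3019, 0.0071]
eef_rot: [127.8, 90.0, 44.7]
contact_force: [-0.5, -0.0, -0.4]
gripper_width: 0.0377
```

carry_out([
  [0,0,40,0,0,0,45],
  [0,0,88,0,0,0,45],
  [0,0,136,0,0,0,45],
  [0,0,184,0,0,-0.147,45],
  [0,0,232,0,0,-0.294,45],
])

```text
time_s: 23.5
tcp_pos: [0.5646, 0.3015, 0.241]
eef_rot: [143.6, 90.0, 43.3]
contact_force: [0.4, 1.4, -0.4]
gripper_width: 0.0396
```

carry_out([
  [0,0,48,0,0,-0.147,45],
  [0,0,96,0,0,-0.294,45],
  [0,0,144,0,0,-0.441,45],
  [1,-15,178,0,0,-0.588,45],
  [2,-60,178,0,0,-0.735,55],
])

```text
time_s: 24.0
tcp_pos: [0.5683, 0.2438, 0.4215]
eef_rot: [173.1, 89.6, 30.9]
contact_force: [1.0, -0.2, -0.1]
gripper_width: 0.0433
```

carry_out([
  [4,-45,0,0,0,-0.147,55],
  [8,-90,0,0,0,-0.294,55],
  [12,-135,0,0,0,-0.441,55],
  [16,-180,0,0,0,-0.588,55],
  [20,-225,0,0,0,-0.735,55],
])

```text
time_s: 24.5
tcp_pos: [0.5866, 0.0149, 0.417]
eef_rot: [-153.1, 90.0, 22.4]
contact_force: [0.5, -0.1, -1.0]
gripper_width: 0.0482
```

carry_out([
  [4,-45,0,0,0,-0.147,55],
  [8,-90,0,0,0,-0.294,55],
  [12,-135,0,0,0,-0.441,55],
  [16,-180,0,0,0,-0.588,55],
  [18,-212,0,0,0,-0.735,55],
])

```text
time_s: 25.0
tcp_pos: [0.6046, -0.1979, 0.4165]
eef_rot: [63.1, 90.0, -163.6]
contact_force: [0.9, -0.5, 0.0]
gripper_width: 0.0486
```

carry_out([
  [0,0,0,0,0,-0.147,55],
  [0,0,0,0,0,-0.294,55],
  [0,0,-40,0,0,-0.441,55],
  [0,0,-80,0,0,-0.588,55],
  [0,0,-120,0,0,-0.643,55],
])

```text
time_s: 25.5
tcp_pos: [0.6046, -0.1953, 0.2955]
eef_rot: [-81.6, 90.0, 14.9]
contact_force: [1.1, -0.1, -1.0]
gripper_width: 0.0481
```

carry_out([
  [0,0,0,0,0,0,55],
  [0,0,0,0,0,0,55],
])

```text
time_s: 25.7
tcp_pos: [0.6051, -0.1957, 0.2976]
eef_rot: [139.2, 89.9, -123.8]
contact_force: [0.5, -0.1, 1.8]
gripper_width: 0.0481
```

```bash
python3 - <<'E'
from h import *
s=r.get_state();p=r.camera_params('wrist');im=r.capture('wrist');cv2.imwrite('pics/w11.png',im)
print(s['tcp_pos'],s['eef_rot'],s['joints'].round(1),s['gripper_width'])
print('knob',proj(p,[[.6033,-.1955,.043]]))
E
```

```text
[ 0.60506917 -0.19565215  0.29762332] [ 139.22608095   89.93311124 -123.77769316] [ -0.3  14.9   1.9   0.1 -77.    7.3] 0.048147028033890746
knob [[317.7949478  199.59035732]]
```

View pics/w11.png

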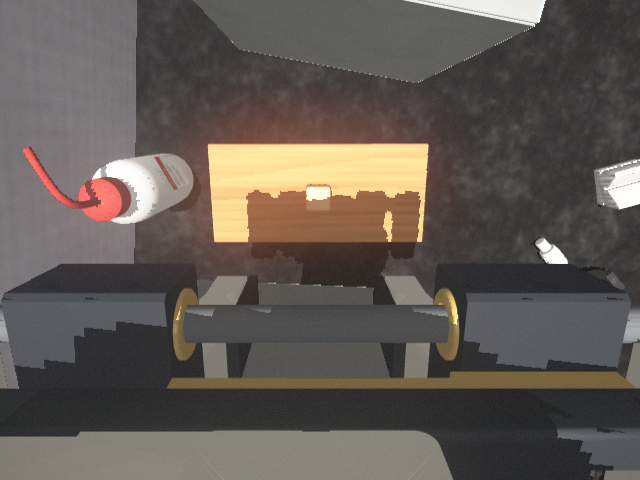

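The lid is square to the image with corners at (208,144), (428,144), (424,242) and (214,242). The knob is at about (318,198). The red-capped bottle to the left clears it.

```bash
python3 - <<'E'
from h import *
p=r.camera_params('wrist');im=cv2.imread('pics/w11.png')
m=cv2.inRange(cv2.cvtColor(im,cv2.COLOR_BGR2HSV),(5,60,25),(28,255,255));m[:, :195]=0;m[250:]=0;m[:130]=0
cs=max(cv2.findContours(cv2.morphologyEx(m,cv2.MORPH_CLOSE,np.ones((15,15))),cv2.RETR_EXTERNAL,2)[0],key=cv2.contourArea);print(cv2.boundingRect(cs))
P=ray(p,[[208,144],[428.5,144],[424.5,242],[214,242]],.012);print(P.round(4).tolist(),P.mean(0),np.linalg.norm(np.roll(P,-1,0)-P,axis=1))
for d in(P[0]-P[1],P[3]-P[2]):print(np.degrees(np.arctan2(d[1],d[0])))
print(ray(p,[[318.3,198]],.043))
E
```

```text
(195, 130, 262, 120)
[[0.7293, -0.236, 0.012], [0.4931, -0.265, 0.012], [0.4766, -0.1566, 0.012], [0.7164, -0.127, 0.012]] [ 0.60383542 -0.19614976  0.012     ] [0.23797509 0.1096533  0.24161382 0.10976476]
6.987914491785497
7.024750273842762
[[ 0.60452006 -0.19713476  0.043     ]]
```

carry_out([
  [-1,-1,-45,0,0,0,55],
  [-1,-1,-90,0,0,0,55],
  [-1,-1,-135,0,0,0,55],
  [-1,-1,-180,0,0,0,55],
  [-1,-1,-225,0,0,0,55],
])

```text
time_s: 26.25
tcp_pos: [0.6067, -0.1965, 0.0734]
eef_rot: [-105.1, 89.7, -8.1]
contact_force: [0.6, -0.2, -0.2]
gripper_width: 0.0481
```

carry_out([
  [0,0,-25,0,0,0,55],
  [0,0,-45,0,0,0,55],
  [0,0,-55,0,0,0,55],
  [0,0,-57,0,0,0,55],
])

```text
time_s: 26.65
tcp_pos: [0.6052, -0.1964, 0.0154]
eef_rot: [-112.6, 89.9, -15.6]
contact_force: [0.1, -0.1, 0.3]
gripper_width: 0.0479
```

carry_out([
  [0,0,0,0,0,0,12],
  [0,0,0,0,0,0,12],
  [0,0,0,0,0,0,12],
  [0,0,0,0,0,0,12],
  [0,0,0,0,0,0,12],
], squeeze=35)

```text
time_s: 27.15
tcp_pos: [0.6042, -0.1963, 0.0159]
eef_rot: [-110.9, 89.9, -14.0]
contact_force: [-1.2, -0.1, 6.7]
gripper_width: 0.0256
```

carry_out([
  [0,0,20,0,0,0,12],
  [0,0,60,0,0,0,12],
  [0,0,105,0,0,0,12],
  [0,0,150,0,0,0,12],
  [0,0,195,0,0,0,12],
])

```text
time_s: 27.65
tcp_pos: [0.6034, -0.1962, 0.2116]
eef_rot: [-13.5, 90.0, 83.3]
contact_force: [2.3, 0.4, -2.1]
gripper_width: 0.0256
```

carry_out([
  [0,0,45,0,0,0,12],
  [0,0,90,0,0,0,12],
  [0,0,135,0,0,0,12],
  [0,0,180,0,0,0,12],
  [0,0,205,0,0,0.08,12],
])

```text
time_s: 28.15
tcp_pos: [0.6041, -0.1966, 0.4194]
eef_rot: [-111.5, 89.7, -10.0]
contact_force: [1.3, -0.6, -2.0]
gripper_width: 0.0259
```

carry_out([
  [-3,42,0,0,0,0.13,12],
  [-6,84,0,0,0,0.26,12],
  [-9,126,0,0,0,0.39,12],
  [-12,168,0,0,0,0.52,12],
  [-15,210,0,0,0,0.65,12],
])

```text
time_s: 28.65
tcp_pos: [0.5882, 0.0153, 0.4148]
eef_rot: [-65.2, 90.0, 73.8]
contact_force: [0.9, 0.2, -1.7]
gripper_width: 0.0258
```

carry_out([
  [-4,45,0,0,0,0.13,12],
  [-8,90,0,0,0,0.26,12],
  [-12,135,0,0,0,0.39,12],
  [-16,180,0,0,0,0.52,12],
  [-19,225,0,0,0,0.65,12],
])

```text
time_s: 29.15
tcp_pos: [0.5691, 0.2405, 0.415]
eef_rot: [-101.2, 90.0, 75.0]
contact_force: [2.1, -0.8, -1.8]
gripper_width: 0.0259
```

carry_out([
  [-2,35,0,0,0,0.13,12],
  [-2,35,0,0,0,0.196,12],
  [-2,35,-40,0,0,0.196,12],
  [-2,35,-80,0,0,0.196,12],
  [-2,35,-120,0,0,0.196,12],
])

```text
time_s: 29.65
tcp_pos: [0.5674, 0.2738, 0.2934]
eef_rot: [-106.0, 90.0, 81.2]
contact_force: [0.3, 0.4, -2.0]
gripper_width: 0.0258
```

```bash
python3 - <<'E'
from h import *
s=r.get_state();print(s['tcp_pos'],s['eef_rot'],s['joints'].round(1),s['gripper_width'],s['contact_force'])
E
```

```text
[0.56741188 0.2738457  0.29341216] [-106.03065588   89.95605635   81.16405259] [ 43.5  14.4   0.7  -0.  -76.2  53.7] 0.025798772432151586 [ 0.34287999  0.444976   -1.95133606]
```

carry_out([
  [0,0,-45,0,0,0,12],
  [0,0,-90,0,0,0,12],
  [0,0,-135,0,0,0,12],
  [0,0,-175,0,0,0,12],
  [0,0,-200,0,0,0,12],
])

```text
time_s: 30.15
tcp_pos: [0.5662, 0.2726, 0.0913]
eef_rot: [24.5, 89.8, -148.4]
contact_force: [0.1, 0.5, -1.9]
gripper_width: 0.0257
```

carry_out([
  [0,0,0,0,0,0,12],
  [0,0,0,0,0,0,12],
  [0,0,0,0,0,0,12],
])

```text
time_s: 30.45
tcp_pos: [0.5691, 0.2746, 0.0969]
eef_rot: [-152.1, 89.8, 35.1]
contact_force: [0.5, 0.7, -0.8]
gripper_width: 0.0261
```

```bash
python3 - <<'E'
from h import *
s=r.get_state();p=r.camera_params('wrist');im=r.capture('wrist');sc=r.capture('scene');tp=r.capture('top')
print(s['tcp_pos'],s['eef_rot'],s['gripper_width'])
cv2.imwrite('pics/w12.png',im);cv2.imwrite('pics/s12.png',sc);cv2.imwrite('pics/t12.png',tp)
A=im[40:340,:];A=cv2.copyMakeBorder(A,0,0,0,160,0)
B=cv2.resize(sc[220:340,160:320],(400,300),interpolation=cv2.INTER_CUBIC);C=cv2.resize(tp[150:246,180:308],(400,300),interpolation=cv2.INTER_CUBIC)
cv2.imwrite('pics/m12.png',np.vstack([A,np.hstack([B,C])]))
def rect(c,yaw,z,hx,hy):
    t=np.radians(yaw);ex=np.array([np.cos(t),np.sin(t)]);ey=np.array([-ex[1],ex[0]])
    return [[*(np.array(c)+a*hx*ex+b*hy*ey),z] for a,b in((1,1),(1,-1),(-1,-1),(-1,1))]
tz=s['tcp_pos'][2]-.016
print('lid plate top pred wrist',proj(p,rect(s['tcp_pos'][:2],7.2,tz+.012,.055,.1195)).round(1).tolist())
print('box rim pred wrist',proj(p,rect((.568,.273),7.2,.05,.055,.1195)).round(1).tolist())
E
```

```text
[0.569088   0.27458839 0.09689572] [-152.07605279   89.81460901   35.11720605] 0.026051433342148423
lid plate top pred wrist [[15.1, 165.9], [615.5, 165.8], [571.7, 404.8], [59.1, 404.4]]
box rim pred wrist [[80.3, 161.7], [556.3, 161.6], [527.5, 357.4], [108.5, 357.2]]
```

View pics/m12.png

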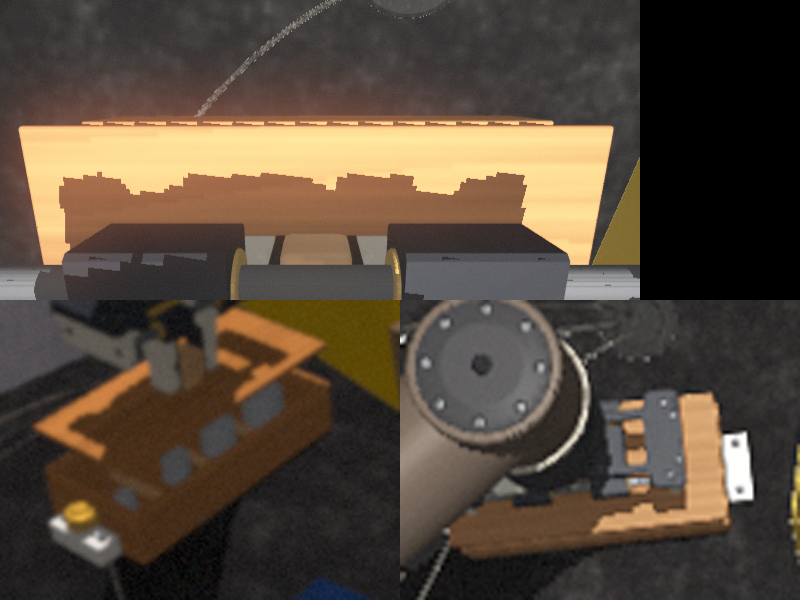

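The wrist part shows the lid edge corners at (20,166) and (613,166), and the box rim corners at about (82,160) and (553,160). Both are within 1 mm of prediction, so lid and box are aligned. The scene crop shows four bushes growing in size away from the screw. I'll lower.

carry_out([
  [0,0,-12,0,0,0,12],
  [0,0,-22,0,0,0,12],
  [0,0,-28,0,0,0,12],
  [0,0,-32,0,0,0,12],
  [0,0,-32,0,0,0,12],
])

```text
time_s: 31.1
tcp_pos: [0.5675, 0.2734, 0.0617]
eef_rot: [35.1, 89.9, -137.7]
contact_force: [-0.5, 0.6, -2.3]
gripper_width: 0.0258
```

carry_out([
  [0,0,-3,0,0,0,12],
  [0,0,-5,0,0,0,12],
  [0,0,-5,0,0,0,12],
  [0,0,-5,0,0,0,12],
])

```text
time_s: 31.5
tcp_pos: [0.5684, 0.274, 0.0599]
eef_rot: [-162.2, 89.9, 25.0]
contact_force: [-5.2, -2.3, 12.5]
gripper_width: 0.026
```

The lid is seated: TCP z is 0.0599 against 0.060 expected, with 12 N contact. I'll release and retreat.

carry_out([
  [0,0,1,0,0,0,12],
  [0,0,1,0,0,0,60],
  [0,0,1,0,0,0,60],
  [0,0,1,0,0,0,60],
  [0,0,1,0,0,0,60],
])

```text
time_s: 32.0
tcp_pos: [0.568, 0.2738, 0.0586]
eef_rot: [42.0, 90.0, -130.9]
contact_force: [-0.6, -0.1, 0.1]
gripper_width: 0.0501
```

carry_out([
  [0,0,30,0,0,0,60],
  [0,0,75,0,0,0,60],
  [0,0,120,0,0,0,60],
  [0,0,165,0,0,0,60],
  [0,0,210,0,0,0,60],
])

```text
time_s: 32.5
tcp_pos: [0.5677, 0.2735, 0.2707]
eef_rot: [-146.9, 90.0, 40.2]
contact_force: [1.4, 0.5, -0.7]
gripper_width: 0.0523
```

carry_out([
  [-40,0,0,0,0,0,60],
  [-80,0,0,0,0,0,60],
  [-120,0,0,0,0,0,60],
  [-120,0,0,0,0,0,60],
  [-120,0,0,0,0,0,60],
])

```text
time_s: 33.0
tcp_pos: [0.4474, 0.274, 0.2695]
eef_rot: [-139.0, 89.9, 48.2]
contact_force: [0.4, 0.3, 1.0]
gripper_width: 0.053
```

```bash
python3 - <<'E'
from h import *
s=r.get_state();p=r.camera_params('wrist');im=r.capture('wrist');sc=r.capture('scene');tp=r.capture('top')
print(s['time_s'],s['tcp_pos'],s['contact_force'])
B=cv2.resize(sc[210:350,150:320],(388,320),interpolation=cv2.INTER_CUBIC);C=cv2.resize(tp[150:256,180:318],(412,320),interpolation=cv2.INTER_CUBIC)
A=cv2.copyMakeBorder(im[0:280],0,0,0,160,0)
cv2.imwrite('pics/m13.png',np.vstack([A,np.hstack([B,C])]))
t=np.radians(7.2);ex=np.array([np.cos(t),np.sin(t)]);ey=np.array([-ex[1],ex[0]])
R=lambda z:[[*(np.array([.5685,.2735])+a*.055*ex+b*.1195*ey),z] for a,b in((1,1),(1,-1),(-1,-1),(-1,1))]
for n in('wrist','scene','top'):print(n,proj(r.camera_params(n),R(.056)).round(0).tolist())
E
```

```text
33.0 [0.44744446 0.27399558 0.26951114] [0.37892407 0.29710241 1.002149  ]
wrist [[189.0, -1.0], [479.0, -1.0], [466.0, 136.0], [199.0, 137.0]]
scene [[177.0, 285.0], [255.0, 236.0], [291.0, 250.0], [213.0, 304.0]]
top [[195.0, 191.0], [281.0, 182.0], [285.0, 221.0], [199.0, 230.0]]
```

View pics/m13.png

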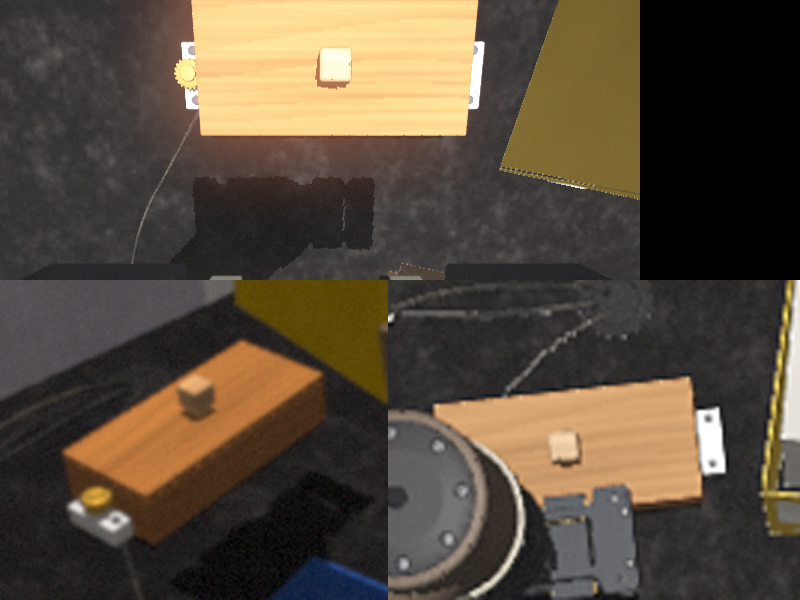

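The lid sits flush on the box in all three views. Its wrist-view corners, (200,135) and (467,135), match the predicted seated position of (199,137) and (466,136). The robot is clear, so I'm handing in.

```bash
python3 -c "
from plant import r
print(r.close_job())"
```

```text
the job is handed in; nothing more can be done
None
```

The four bushes are in the box, one to a compartment, with bush_1 at the thumbscrew end and bush_4 at the far end. The lid is on, and I handed the job in at about 33 s.

- **Bushes:** After release I saw bush_1 and bush_3 standing centred in their compartments. I did not view bush_2 and bush_4 from close up after letting go. The scene picture taken just before the lid went on showed all four in rising size order away from the screw.
- **Lid:** It met the rim with the tool at z = 0.0599 m, against 0.060 m expected, at about 12 N. In the last three views it lies flush and level, with its wrist-view corners within about 2 px of the predicted seated position. The gripper was clear of everything.
- **Readings that disagreed:** The gripper width read about 3 mm less than the nominal diameter on all four bushes, but none slipped. My wrist-image measurement of the box length came out at 232–233 mm instead of 239 mm, so I used its centre and direction only.

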